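# Reset the vacuum packer's stop and hold its lid half open

## Task

The cheese vacuum packer has tripped: press the red mushroom stop all the way down, let it spring back up, then twist its head clockwise (seen from above) to the end of its travel to reset it. Only after that, lift the packer's clear lid by its handle bar and hold it half open at 45 degrees (within 5) so that a colleague can take the cheese out; the lid falls shut if let go, so your program must finish while the gripper is still holding the bar, keeping still. Leave everything else on the counter where it is.

Things in the scene. Friction and masses are not known exactly. Their poses are not given: they have to be found in the camera images.
- packer: Vacuum packer sunk into the counter: a steel block 255 mm deep (its x), 280 mm wide (its y) and 100 mm high above the counter, under a grey-framed clear lid. Fixed, but stands elsewhere and turned differently each time. Origin on the counter surface; its front face is 115 mm to its -x side (towards the robot), its back 140 mm to +x; z up.
- lid_hinge (a point): Middle of the lid's hinge axis, at the packer's far side: 115 mm along +x from the packer's origin and 112 mm above the counter; the axis runs along the packer's y. Does not move with the lid.
- lid (a joint): Opening angle of the lid in rad: 0 shut (level), grows as its front edge rises towards the far side; 0.785 is 45 degrees, stop at 1.3. The lid is 230 mm long (hinge to front edge), 270 mm wide, 24 mm thick, 0.45 to 0.85 kg with its bar; nothing keeps it open, it falls shut from every angle; about 2 to 5 N at the bar lifts it.
- lid_handle: Round steel handle bar, 12 mm thick, 120 mm long, along the packer's y, 40 mm in front of the lid's front edge between two 14 mm high end posts (120 mm free; 34 mm gap to the lid; open air below); it rolls freely on its own axis. Origin: bar's middle, 270 mm from the hinge axis; lid shut: 112 mm above the counter, straight before the hinge. Pinch from above, a finger each side.
- stop: Yellow stop box, 80 x 80 mm and 60 mm high, fixed to the counter to the left or right of the packer (the side changes). Origin at the centre of its underside. On top sits the red mushroom head.
- stop_top (a point): Centre of the top face of the red mushroom head: 98 mm above the counter when up. The head is a round disc 40 mm across and 20 mm high (from 78 to 98 mm above the counter), upright axis, with a white line on its top.
- stop_button (a joint): How far the mushroom is pressed down, m: 0 up, 0.006 fully down (about 6 N); it springs back up by itself when let go.
- stop_head (a joint): Clockwise twist of the mushroom head, rad, seen from above: starts between 0 and 0.2, end of travel at 1.05 (the reset position). Light friction, 0.06 N m; stays where it is left.
- cheese: Pale cheese block 110 x 80 x 40 mm lying in the packer's chamber under the lid (chamber floor 40 mm above the counter). Leave alone. Origin centre of underside.
- canister: Pale can with a steel rim, 80 mm across, 110 mm high, standing beside the packer, on the other side from the stop box. Leave alone. Origin centre of underside.
- bowl: Steel bowl, 160 mm across, 70 mm high, right side of the counter. Leave alone. Origin centre of underside.
- loaf: Amber cheese loaf 220 x 100 x 75 mm, long side along its x, far left. Leave alone. Origin centre of underside.
- packet: Blue and gold foil packet 130 x 90 x 50 mm, left side. Leave alone. Origin centre of underside.
- jar: Amber glass jar, 66 mm across, 100 mm high, right side. Leave alone. Origin centre of underside.
There are look-alikes about, which are no part of the job. Several things have the shape of the stop; the one meant has the colours described above.

How it is judged:
By the outcome, as a careful person would: the job done as asked, in the order asked, and still so for the second after the job is handed in, while the arm keeps its last pose, push and grip.
It also fails if it takes over 64 s, if anything falls off the work surface, if the arm or the gripper's body presses on something with over 40 N, if the wrist force passes 120 N, or if a joint passes its speed limit or range.

## Robot

A 6-joint arm with a two-finger parallel gripper is mounted at the origin on the work surface. World frame = base frame: x ahead of the robot, y to its left, z up, the work surface at z = 0. Lengths are in mm, angles in rad, forces in N, time in s.
With the tool pointing down it reaches from about 350 to 925 mm from the base axis. Payload 6.4 kg.
Tool frame: the origin (TCP) lies at the very end of the fingers, on their centre line; the grasp point (between the pads) lies env.tcp_to_grasp behind it (env.tcp_to_grasp is the distance from the TCP to the grasp point, in mm); z points along the fingers, y is the line along which they close (so a half turn about z gives the same grasp; the last joint's range is limited). The gripper opens to 94 mm and grips with 3 to 60 N. Pads are 16 mm wide; open, the fingers measure 119 mm over their backs; the gripper's body (75 mm by 177 mm) begins 78 mm behind the grasp point.
Start: joints at [1.158, 0.245, 1.558, -0, 1.339, -0.174], TCP at [153.745, 631.566, 205.455] pointing down, gripper open.
Joint ranges: [-3.13, 3.13], [-1.02, 2.26], [0.13, 2.54], [-0.95, 4.09], [0.21, 2.88], [-2.74, 2.74]. Speed limits (rad/s): [2.57, 2.57, 3.14, 3.14, 3.14, 3.14].

## Interface

Orientations are given as a 3x3 rotation matrix whose columns are the frame's x, y, z axes.
In Python, from plant import env, viewer, ticket gives the robot as it stands. The module is installed in compiled form; this text tells all that it offers.
- The arm moves only by the shell command python3 -m pendant 'ROWS'. ROWS is JSON, a list of rows, each a list of 5 numbers: the finger opening in mm, from 0 to 94, then the shift along the world's x, y, z in mm, then the turn about the world's z in degrees. A call has exactly 5 rows; each row is the pose to reach, as a shift and turn from the pose commanded when the call began; what a row does not reach only later rows make up. A row lasts 1/10 s, in which the tool goes at most 50 mm and 8.59 degrees, less where a joint would pass 70% of its speed; a pose out of reach is approached as far as the arm can. A call with a gripper value outside its range is refused whole. The fingers move at their own pace and stop on an object; the grip force is fixed at half the most. Time passes only in rows, so rows that repeat a pose let the fingers close, or fill a call up. It gives the time, the measured TCP pose, the force, the opening and the grip force at its end, in the units of the state.
- env.observe(): the state, without advancing time (a new reading comes with each control period).
- viewer.capture(name): name is "side" or "top"; returns the picture (384x512x3 uint8, red, green, blue); there is no depth.
- viewer.camera_info(name): a dict with "intrinsics" (3x3 intrinsics, pixels), "pose" (4x4, takes a point from camera to world coordinates). Camera axes: x right, y up, looking along -z (the intrinsics and any distortion apply to the point x, -y, -z); pixel columns grow to the right and rows downward; lengths in mm; the calibration is good to about 2 mm. A picture is of the moment at which its call begins. camera_info takes no time and is no camera call.
- ticket.sign_off(): hands the job in; it is judged then, once.
Trained networks look in the newest picture that a camera, given by its name, has taken for a name from the list of things; names that differ only in an ending like _2 or _b are one class to them, and where a whole thing is asked for, a point or a joint stands for the part that bears it (a point fixed in the world has none). Each returns a list of dicts, best first, with "score" (0 to 1); they miss things now and then, are a little off and sometimes report something else, mostly with a low value. They report only what shows in the picture. A call takes as long as a camera call. They do not tell look-alikes from the thing itself.
- viewer.regions_of(camera, label): "pixels" (384x512 bool, what is visible of it) and "rect" ([centre column, centre row, width, height] in pixels, round what is visible of it).
- viewer.pinpoint(camera, label): "xy" ([column, row] in pixels: a listed point, or the origin of a listed thing).
The state is a dict: "clock": time; "joints": joint angles; "joint_velocities": joint speeds; "joint_torque": joint torques, N m; "tool_pos": TCP position; "tool_rot": TCP orientation; "force": force on the tool from outside, world axes, zero at the start; "ft_torque": the same for the moment, N m; "opening": finger opening in mm; "finger_force": force on a finger pad.
Only numpy, scipy, OpenCV 4.12 (cv2) and the standard library are available. Lean on these libraries where they do the work, as an engineer would, in place of code of your own. Each camera call takes 0.05 s, during which the arm holds its last target. There are 200 camera calls.

## Working session

There is one attempt and no reset: what is moved stays moved. The work goes in short steps, Python scripts to look and compute and a shell command to move; the robot and the scene stay as the last step left them, time stands still between calls to the robot, and variables do not carry over. Pictures are saved under pics/ and viewed, at most 10 in all, crops included, and the job is handed in when it is done.

```bash
mkdir -p pics
cat > h.py <<'E'
import numpy as np, cv2
from plant import env, viewer, ticket
def pix2w(cam,xy,z):
    i=viewer.camera_info(cam);K=np.array(i["intrinsics"]);P=np.array(i["pose"])
    d=np.linalg.inv(K)@[xy[0],xy[1],1]; d=P[:3,:3]@(d*[1,-1,-1]); o=P[:3,3]
    return o+d*(z-o[2])/d[2]
def w2pix(cam,p):
    i=viewer.camera_info(cam);K=np.array(i["intrinsics"]);P=np.array(i["pose"])
    c=P[:3,:3].T@(np.array(p)-P[:3,3]); u=K@(c*[1,-1,-1]); return u[:2]/u[2]
E
cat > s.py <<'E'
from h import *
for c in("top","side"):
    im=viewer.capture(c); cv2.imwrite(f"pics/{c}0.png",im[:,:,::-1])
    print(c,{k:np.round(v,2).tolist() if k!="x" else v for k,v in viewer.camera_info(c).items()})
    for l,z in(("stop_top",98),("lid_handle",112),("lid_hinge",112),("packer",0),("stop",0)):
        for r in viewer.pinpoint(c,l)[:4]: print(c,l,round(r["score"],2),np.round(r["xy"],1),np.round(pix2w(c,r["xy"],z),1))
o=env.observe();print({k:np.round(v,3).tolist() for k,v in o.items()},env.tcp_to_grasp)
E
python3 s.py; python3 -c "
import cv2,numpy as np
a=cv2.imread('pics/top0.png');b=cv2.imread('pics/side0.png');cv2.imwrite('pics/a.png',cv2.resize(a,(800,600)));cv2.imwrite('pics/b.png',cv2.resize(b,(800,600)))"
```

```text
top {'intrinsics': [[355.01, 0.0, 249.37], [0.0, 355.01, 189.6], [0.0, 0.0, 1.0]], 'pose': [[-0.01, 0.98, -0.19, 240.82], [-1.0, -0.0, 0.02, 27.42], [0.02, 0.19, 0.98, 1595.76], [0.0, 0.0, 0.0, 1.0]]}
top stop_top 0.61 [173.4 209.9] [441.9 325.   98. ]
top stop_top 0.6 [166.2 247.1] [286.5 349.6  98. ]
top stop_top 0.46 [206.5 230.4] [354.6 183.7  98. ]
top stop_top 0.43 [181.4 169.4] [618.5 296.4  98. ]
top lid_handle 0.65 [267.5 208.8] [442.9 -73.1 112. ]
top lid_hinge 0.76 [248.6 144.8] [724.6   4.8 112. ]
top packer 0.73 [256.5 178.8] [597.6 -32.2   0. ]
top stop 0.92 [205.9 231.4] [357.6 196.5   0. ]
top stop 0.68 [178.2 210.6] [451.8 322.8   0. ]
top stop 0.66 [136.4 244.9] [299.9 502.4   0. ]
top stop 0.58 [174.3 245.1] [298.  335.2   0. ]
side {'intrinsics': [[461.9, 0.0, 262.14], [0.0, 461.9, 189.4], [0.0, 0.0, 1.0]], 'pose': [[0.92, 0.28, -0.28, -7.67], [-0.39, 0.61, -0.69, -1295.11], [-0.02, 0.74, 0.67, 1375.05], [0.0, 0.0, 0.0, 1.0]]}
side stop_top 0.59 [184.7 158.7] [289.8 346.6  98. ]
side stop_top 0.58 [180.7 139.7] [312.7 494.5  98. ]
side stop_top 0.53 [209.  175.1] 
[... 212 characters left out ...]
6.1] [712.9   4.7 112. ]
side packer 0.75 [286.6 211. ] [606.8 -51.9   0. ]
side stop 0.89 [179.6 154.4] [299.3 515.7   0. ]
side stop 0.88 [255.3 165.9] [601.6 280.8   0. ]
side stop 0.7 [223.  166.9] [460.2 336.9   0. ]
side stop 0.69 [214.5 191.1] [369.  192.4   0. ]
{'clock': 0.6, 'joints': [1.158, 0.245, 1.558, 0.0, 1.339, -0.174], 'joint_velocities': [0.003, -0.001, -0.001, -0.002, 0.002, 0.0], 'joint_torque': [-0.0, -41.562, -31.471, 0.068, 0.029, -0.0], 'tool_pos': [153.737, 631.575, 205.465], 'tool_rot': [[-0.972, 0.236, 0.0], [0.236, 0.972, 0.0], [-0.0, 0.0, -1.0]], 'force': [-0.434, -0.192, -0.347], 'ft_torque': [-0.01, -0.051, -0.047], 'finger_force': 0.0, 'opening': 94.082} 18.8
```

View pics/a.png

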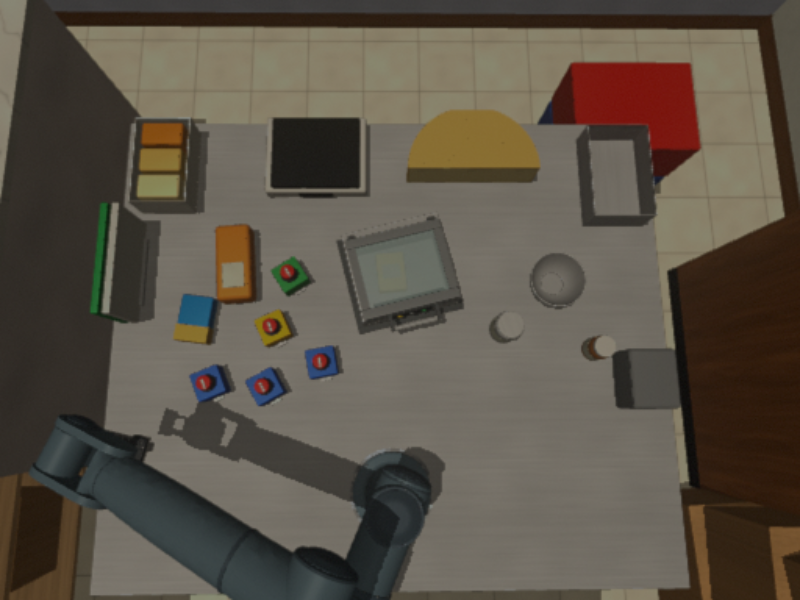

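View pics/b.png

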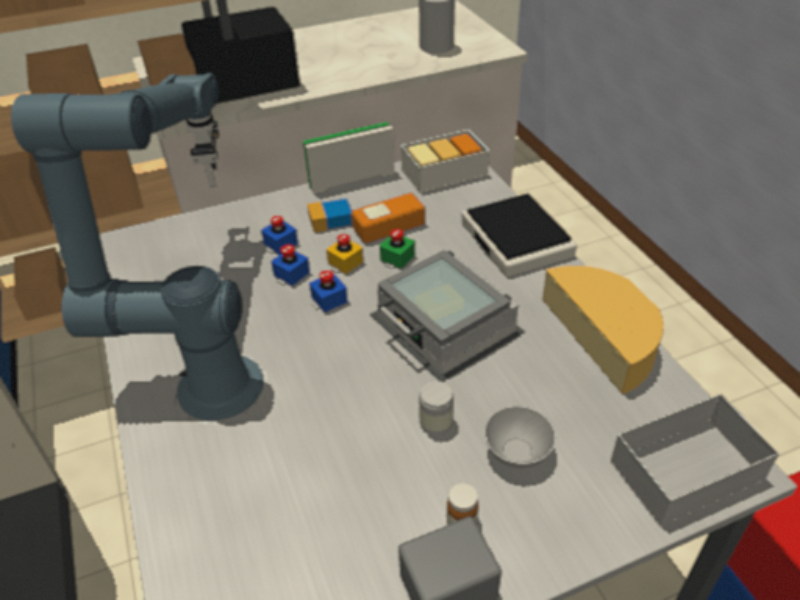

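The yellow stop with the red head is at top px (173,210) in the network's 512-wide frame, and both cameras put it at about (442, 326). The others are blue or green look-alikes. The packer is turned about +16°, with its bar at the front near top px (267,205). I'll refine both positions next.

```bash
cat > m.py <<'E'
from h import *
out=[]
for c in("top","side"):
    im=cv2.imread(f"pics/{c}0.png"); hsv=cv2.cvtColor(im,cv2.COLOR_BGR2HSV)
    x,y=w2pix(c,(442,326,90)); h=hsv.astype(int)
    m=(((h[:,:,0]<8)|(h[:,:,0]>172))&(h[:,:,1]>140)&(h[:,:,2]>60)).astype(np.uint8)
    n,l,s,ce=cv2.connectedComponentsWithStats(m)
    k=min(range(1,n),key=lambda i:np.hypot(*(ce[i]-[x,y]))); print(c,"red",s[k],pix2w(c,ce[k],90).round(1))
    for lab,z in(("lid_handle",112),):
        for r in viewer.regions_of(c,lab)[:2]:
            print(lab,r["score"],r["pixels"].sum(),np.round(r["rect"],1))
            (cx,cy),wh,a=R=cv2.minAreaRect(np.argwhere(r["pixels"])[:,::-1].astype(np.float32)); 
            print([pix2w(c,p,z)[:2].round(0).tolist() for p in cv2.boxPoints(R)])
    # projected model
    b=cv2.resize(im,None,fx=4,fy=4,interpolation=cv2.INTER_CUBIC)
    ps=[]
    H=np.array([716,5]);
    for yaw,col in((16,(0,255,0)),):
        a=np.radians(yaw);X=np.array([np.cos(a),np.sin(a)]);Y=np.array([-X[1],X[0]])
        for P,Q,z in(((-270,60),(-270,-60),112),((-230,135),(-230,-135),124),((0,135),(0,-135),124),((-230,135),(0,135),124),((-230,-135),(0,-135),124)):
            p,q=[(w2pix(c,(*(H+v[0]*X+v[1]*Y),z))+.5)*4 for v in(P,Q)]
            cv2.line(b,tuple(p.astype(int).tolist()),tuple(q.astype(int).tolist()),col,1)
    u,v=((w2pix(c,(580,-35,112)))*4).astype(int); out.append(b[v-220:v+220,u-200:u+200])
cv2.imwrite("pics/c.png",np.hstack(out))
E
python3 m.py
```

```text
top red [168 204   9   9  51] [451.4 332.3  90. ]
lid_handle 0.65 4 [265.6 206.9   1.5   2.2]
[[451.0, -54.0], [456.0, -75.0], [455.0, -75.0], [450.0, -54.0]]
side red [216 150   8   7  36] [447.8 327.8  90. ]
lid_handle 0.41 24 [255.1 207.6  10.   10.9]
[[442.0, -43.0], [448.0, -39.0], [463.0, -111.0], [457.0, -114.0]]
```

View pics/c.png

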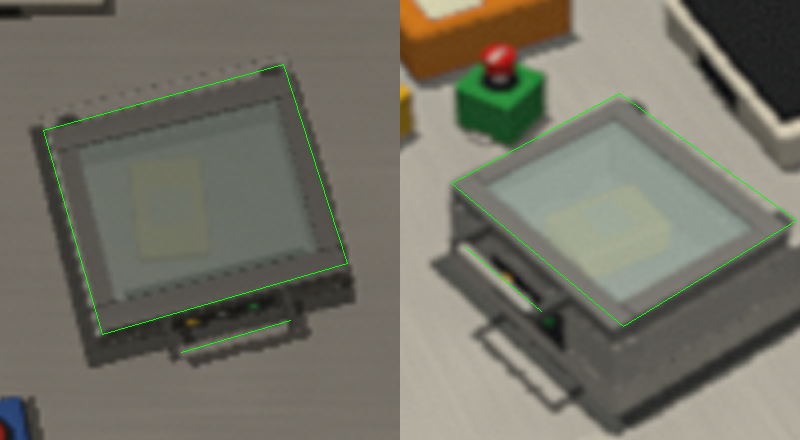

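The lid overlay (hinge (716, 5), yaw 16°) lies on the lid frame in both views, which puts the bar at about (456, -69, 112). Next I'll check the stop head with an overlay.

```bash
cat > m2.py <<'E'
from h import *
out=[]
t=np.linspace(0,2*np.pi,60)
for c in("top","side"):
    im=cv2.imread(f"pics/{c}0.png"); b=cv2.resize(im,None,fx=12,fy=12,interpolation=cv2.INTER_CUBIC)
    for (X,Y),col in(((442,326),(0,255,0)),((449,330),(255,255,255))):
        for z in(98,78):
            P=np.array([(w2pix(c,(X+20*np.cos(a),Y+20*np.sin(a),z))+.5)*12 for a in t]).astype(np.int32)
            cv2.polylines(b,[P],True,col,1)
        s=np.array([(w2pix(c,(X+40*i,Y+40*j,0))+.5)*12 for i,j in((1,0),(0,1))])
    u,v=(w2pix(c,(445,328,70))*12).astype(int); out.append(b[v-150:v+150,u-200:u+200])
cv2.imwrite("pics/d.png",np.hstack(out))
E
python3 m2.py
```

```text
(no output)
```

View pics/d.png

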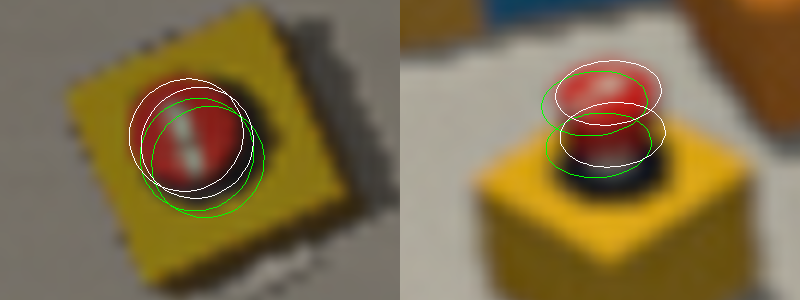

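The white outline (449, 330) fits in the top view, and the side view suggests about 447. I'll use (448, 329). Now I'll move there at height with the fingers closed.

```bash
python3 -m pendant '[[0,33,-34,0,0],[0,66,-68,0,0],[0,99,-102,0,0],[0,132,-136,0,0],[0,165,-170,0,0]]'; python3 -m pendant '[[0,33,-34,0,0],[0,66,-68,0,0],[0,99,-102,-10,0],[0,129,-133,-40,0],[0,129,-133,-80,0]]'
```

```text
clock: 1.2
tool_pos: [319.8, 460.2, 205.7]
tool_rot: [[-0.972, 0.236, 0.001], [0.236, 0.972, 0.0], [-0.0, 0.0, -1.0]]
force: [0.8, -0.1, 0.1]
opening: 57.8
finger_force: 0.0
clock: 1.7
tool_pos: [452.9, 326.5, 127.6]
tool_rot: [[-0.97, 0.242, 0.007], [0.242, 0.97, 0.002], [-0.006, 0.004, -1.0]]
force: [0.5, 0.4, 0.5]
opening: 17.5
finger_force: 0.0
```

```bash
python3 -m pendant '[[0,0,0,0,0],[0,0,0,0,0],[0,0,0,0,0],[0,0,0,-12,0],[0,0,0,-23,0]]'; python3 -m pendant '[[0,0,0,-3,0],[0,0,0,-6,0],[0,0,0,-8,0],[0,0,0,-10,0],[0,0,0,-11,0]]'
```

```text
clock: 2.2
tool_pos: [448.2, 329.5, 103.3]
tool_rot: [[-0.972, 0.235, 0.003], [0.235, 0.972, 0.001], [-0.002, 0.002, -1.0]]
force: [-0.4, 0.4, 0.1]
opening: 0.5
finger_force: 0.0
clock: 2.7
tool_pos: [447.6, 328.7, 92.1]
tool_rot: [[-0.972, 0.237, -0.001], [0.237, 0.972, -0.0], [0.001, -0.0, -1.0]]
force: [-5.7, -0.8, 9.9]
opening: 0.5
finger_force: 5.4
```

```bash
python3 -m pendant '[[0,0,0,-1,0],[0,0,0,-2,0],[0,0,0,-2,0],[0,0,0,-2,0],[0,0,0,-2,0]]'
```

```text
clock: 3.2
tool_pos: [447.7, 328.8, 92.0]
tool_rot: [[-0.972, 0.236, -0.001], [0.236, 0.972, -0.0], [0.001, -0.001, -1.0]]
force: [-8.3, -2.8, 17.0]
opening: 0.5
finger_force: 8.4
```

Fully pressed: it hit a hard stop at z = 92.0 with 17 N. Now I'll let it spring up, open the fingers and lower around the head.

```bash
python3 -m pendant '[[0,0,0,10,0],[10,0,0,35,0],[64,0,0,40,0],[64,0,0,40,0],[64,0,0,40,0]]'; python3 -m pendant '[[64,0,0,0,0],[64,0,0,0,0],[64,0,0,0,0],[64,0,0,0,0],[64,0,0,0,0]]'; python3 -c "
from plant import env;o=env.observe();print(o['joints'],o['opening'])"
```

```text
clock: 3.7
tool_pos: [447.4, 328.3, 128.5]
tool_rot: [[-0.972, 0.237, -0.001], [0.237, 0.972, -0.0], [0.001, -0.001, -1.0]]
force: [-0.1, 0.7, 0.5]
opening: 29.2
finger_force: 0.0
clock: 4.2
tool_pos: [447.7, 328.5, 129.3]
tool_rot: [[-0.972, 0.237, -0.0], [0.237, 0.972, -0.0], [0.0, -0.0, -1.0]]
force: [-0.6, 0.5, 0.3]
opening: 63.4
finger_force: 0.0
[ 4.28902653e-01  1.07795452e-01  1.86103467e+00 -2.54933943e-05
  1.17290683e+00 -9.03102603e-01] 63.38653484503988
```

```bash
python3 -m pendant '[[64,0,0,-20,0],[64,0,0,-40,0],[64,0,0,-50,0],[64,0,0,-55,0],[64,0,0,-55,0]]'; python3 -m pendant '[[36,0,0,0,0],[36,0,0,0,0],[36,0,0,0,0],[36,0,0,0,0],[36,0,0,0,0]]'
```

```text
clock: 4.7
tool_pos: [447.6, 328.5, 74.1]
tool_rot: [[-0.972, 0.237, -0.001], [0.237, 0.972, -0.0], [0.001, -0.001, -1.0]]
force: [0.3, 0.4, -0.2]
opening: 63.8
finger_force: 0.0
clock: 5.2
tool_pos: [449.0, 331.4, 75.6]
tool_rot: [[-0.971, 0.237, 0.004], [0.237, 0.971, 0.007], [-0.002, 0.008, -1.0]]
force: [2.0, 11.2, -3.5]
opening: 39.5
finger_force: 30.0
```

```bash
python3 -m pendant '[[36,1,3,0,0],[36,1,3,0,-6],[36,1,3,0,-13],[36,1,3,0,-20],[36,1,3,0,-27]]'; python3 -m pendant '[[36,0,0,0,-7],[36,0,0,0,-14],[36,0,0,0,-20],[36,0,0,0,-25],[36,0,0,0,-30]]';python3 -c "
from plant import env;o=env.observe();print(o['ft_torque'])"
```

```text
clock: 5.7
tool_pos: [449.0, 331.8, 75.1]
tool_rot: [[-0.755, 0.655, 0.001], [0.655, 0.755, 0.0], [-0.0, 0.001, -1.0]]
force: [0.6, 1.2, 1.4]
opening: 39.2
finger_force: 30.0
clock: 6.2
tool_pos: [449.2, 331.9, 75.2]
tool_rot: [[-0.328, 0.945, 0.001], [0.945, 0.328, 0.001], [0.0, 0.001, -1.0]]
force: [1.2, 1.2, 1.3]
opening: 39.4
finger_force: 30.0
[0.09681599 0.15023141 0.0766104 ]
```

```bash
python3 -m pendant '[[36,0,0,0,-3],[36,0,0,0,-6],[36,0,0,0,-9],[36,0,0,0,-12],[36,0,0,0,-12]]';python3 -c "
from plant import env;o=env.observe();print(o['ft_torque'])"
```

```text
clock: 6.7
tool_pos: [449.5, 331.2, 75.1]
tool_rot: [[-0.129, 0.992, 0.002], [0.992, 0.129, -0.001], [-0.001, 0.002, -1.0]]
force: [1.3, -2.8, 1.1]
opening: 39.2
finger_force: 30.0
[-0.59957831 -0.18230301  0.34972288]
```

The torque rose to 0.35 N m after 69° of commanded turn, so the head is at its end stop. Now I'll release and rise.

```bash
python3 -m pendant '[[64,0,0,0,0],[64,0,0,0,0],[64,0,0,0,0],[64,0,0,0,0],[64,0,0,0,0]]';python3 -m pendant '[[64,0,0,20,0],[64,0,0,60,0],[64,0,-20,110,0],[40,0,-60,120,0],[40,0,-110,120,0]]';python3 -m pendant '[[34,0,-50,0,4],[34,0,-100,0,8],[34,0,-150,0,8],[34,0,-200,0,8],[34,0,-250,0,8]]'
cat > m3.py <<'E'
from h import *
from importlib import reload
out=[]
for c,x in(("top",448),("side",448)):
    im=viewer.capture(c)[:,:,::-1].copy(); cv2.imwrite(f"pics/{c}1.png",im)
    b=cv2.resize(im,None,fx=12,fy=12,interpolation=cv2.INTER_CUBIC)
    u,v=(w2pix(c,(448,330,70))*12).astype(int); out.append(b[v-150:v+150,u-200:u+200])
cv2.imwrite("pics/e.png",np.hstack(out)); print(env.observe()["joints"])
E
python3 m3.py
```

```text
clock: 7.2
tool_pos: [448.6, 331.6, 74.4]
tool_rot: [[-0.127, 0.992, -0.0], [0.992, 0.127, 0.0], [0.0, -0.0, -1.0]]
force: [-0.1, 0.7, 0.3]
opening: 64.3
finger_force: 0.0
clock: 7.7
tool_pos: [450.6, 221.7, 198.2]
tool_rot: [[-0.13, 0.991, 0.007], [0.991, 0.13, 0.002], [0.001, 0.007, -1.0]]
force: [1.7, -1.2, 0.0]
opening: 51.4
finger_force: 0.0
clock: 8.2
tool_pos: [448.4, -30.3, 194.7]
tool_rot: [[-0.264, 0.964, 0.001], [0.964, 0.264, -0.0], [-0.0, 0.001, -1.0]]
force: [0.9, -0.5, -0.9]
opening: 34.0
finger_force: 0.0
[-3.26216092e-01 -2.37043584e-01  2.06131211e+00 -1.07825964e-03
  1.31627407e+00 -5.84984090e-01]
```

View pics/e.png

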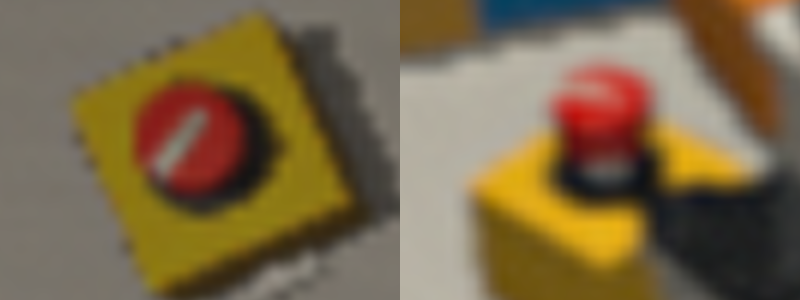

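The white line has turned about 54° clockwise (it now leans right, from px (160,172) to (205,112)) and the head is up. The reset is done. Next I'll go above the bar and down.

```bash
python3 -m pendant '[[34,8,-41,0,0.7],[34,8,-41,-30,0.7],[34,8,-41,-60,0.7],[34,8,-41,-64,0.7],[34,8,-41,-68,0.7]]'; python3 -m pendant '[[34,0,0,-6,0],[34,0,0,-12,0],[34,0,0,-18,0],[34,0,0,-24,0],[34,0,0,-29,0]]'
```

```text
clock: 8.8
tool_pos: [456.7, -68.6, 126.4]
tool_rot: [[-0.277, 0.961, -0.001], [0.961, 0.277, 0.0], [0.001, -0.001, -1.0]]
force: [0.4, -0.1, 0.3]
opening: 34.1
finger_force: 0.0
clock: 9.3
tool_pos: [456.7, -69.4, 97.1]
tool_rot: [[-0.276, 0.961, 0.0], [0.961, 0.276, -0.0], [-0.0, 0.0, -1.0]]
force: [1.0, -0.1, 0.6]
opening: 34.0
finger_force: 0.0
```

```bash
python3 -m pendant '[[6,0,0,0,0],[6,0,0,0,0],[6,0,0,0,0],[6,0,0,0,0],[6,0,0,0,0]]'
cat > m4.py <<'E'
from h import *
out=[]
for c in("top","side"):
    im=viewer.capture(c)[:,:,::-1].copy()
    b=cv2.resize(im,None,fx=4,fy=4,interpolation=cv2.INTER_CUBIC)
    u,v=(w2pix(c,(520,-50,112))*4).astype(int); out.append(b[v-220:v+220,u-200:u+200])
import sys;cv2.imwrite(sys.argv[1],np.hstack(out))
E
python3 m4.py pics/f.png
```

```text
clock: 9.8
tool_pos: [451.4, -70.7, 96.0]
tool_rot: [[-0.278, 0.961, -0.015], [0.961, 0.278, -0.003], [0.001, -0.015, -1.0]]
force: [-19.0, -8.5, 5.8]
opening: 11.0
finger_force: 29.9
```

View pics/f.png

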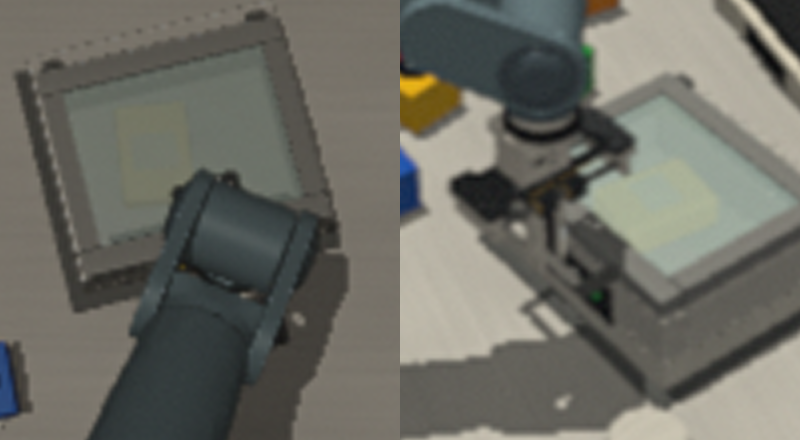

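The bar is gripped (opening 11 mm, pad force 30 N), about 6 mm nearer to the robot than estimated. I'll recentre first, then lift along the arc.

```bash
python3 -m pendant '[[6,-3,-1,0,0],[6,-6,-2,0,0],[6,-6,-2,0,0],[6,-6,-2,0,0],[6,-6,-2,0,0]]'; python3 -m pendant '[[6,0,0,14,0],[6,1,0,28,0],[6,3,1,42,0],[6,6,2,56,0],[6,9,3,70,0]]'
```

```text
clock: 10.4
tool_pos: [451.4, -70.9, 97.7]
tool_rot: [[-0.276, 0.961, 0.002], [0.961, 0.276, 0.001], [0.001, 0.002, -1.0]]
force: [3.1, 4.1, -2.0]
opening: 11.2
finger_force: 29.9
clock: 10.9
tool_pos: [460.9, -68.5, 168.5]
tool_rot: [[-0.276, 0.961, 0.003], [0.961, 0.276, -0.001], [-0.001, 0.003, -1.0]]
force: [9.2, 1.2, -4.8]
opening: 11.0
finger_force: 29.9
```

```bash
python3 -m pendant '[[6,4,1,13,0],[6,9,2,27,0],[6,14,4,40,0],[6,20,6,53,0],[6,26,7,65,0]]'; python3 -m pendant '[[6,7,2,12,0],[6,15,4,24,0],[6,23,7,35,0],[6,32,9,46,0],[6,41,12,56,0]]'
```

```text
clock: 11.4
tool_pos: [487.5, -61.8, 233.2]
tool_rot: [[-0.276, 0.961, 0.004], [0.961, 0.276, -0.001], [-0.002, 0.004, -1.0]]
force: [11.7, 0.2, -8.6]
opening: 10.9
finger_force: 29.9
clock: 11.9
tool_pos: [528.5, -51.4, 287.7]
tool_rot: [[-0.275, 0.961, 0.003], [0.961, 0.275, -0.005], [-0.006, 0.002, -1.0]]
force: [11.2, -7.9, -13.0]
opening: 11.2
finger_force: 29.9
```

The pose gives about 45°. I'll hold still and verify in a picture.

```bash
python3 -m pendant '[[6,0,0,0,0],[6,0,0,0,0],[6,0,0,0,0],[6,0,0,0,0],[6,0,0,0,0]]'
cat > m5.py <<'E'
from h import *
a=np.radians(16);X=np.array([np.cos(a),np.sin(a)]);Y=np.array([-X[1],X[0]]);H=np.array([711,4])
out=[]
for c in("top","side"):
    im=viewer.capture(c)[:,:,::-1].copy();b=cv2.resize(im,None,fx=4,fy=4,interpolation=cv2.INTER_CUBIC)
    for th,col in((40,(0,0,255)),(45,(0,255,0)),(50,(255,0,0))):
        t=np.radians(th); f=lambda r,s:tuple(((w2pix(c,(*(H-r*np.cos(t)*X+s*Y+12*np.sin(t)*X),112+r*np.sin(t)+12*np.cos(t)))+.5)*4).astype(int).tolist())
        for p,q in(((230,135),(230,-135)),((0,135),(230,135)),((0,-135),(230,-135))): cv2.line(b,f(*p),f(*q),col,1)
    u,v=(w2pix(c,(600,-30,180))*4).astype(int); out.append(b[max(v-220,0):v+220,u-200:u+200])
cv2.imwrite("pics/g.png",np.hstack(out))
E
python3 m5.py
```

```text
clock: 12.4
tool_pos: [527.9, -51.7, 287.1]
tool_rot: [[-0.275, 0.961, 0.002], [0.961, 0.275, -0.005], [-0.005, 0.001, -1.0]]
force: [9.1, -6.0, -10.9]
opening: 10.9
finger_force: 29.9
```

View pics/g.png

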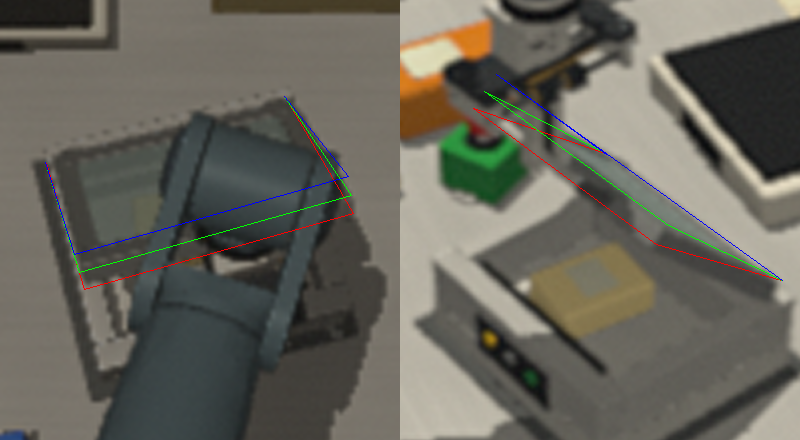

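In the top view the lid's front edge (px (85,278)) lies next to the green 45° line, within the 40° to 50° lines. The tool pose gives 44.7°, the grip is firm and the arm is still. I'm handing in.

```bash
python3 -c "
from plant import ticket;print(ticket.sign_off())"
```

```text
the job is handed in; nothing more can be done
None
```

I pressed the stop fully down, let it spring back and twisted it clockwise to its end stop. Then I raised the lid to about 45° and handed the job in with the gripper still holding the bar; the sign-off gave no verdict.

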